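# Return the old sugar tin through the flap

## Robot

A 6-joint arm with a two-finger parallel gripper is mounted at the origin on the work surface. World frame = base frame: x ahead of the robot, y to its left, z up, the work surface at z = 0. Lengths are in m, angles in rad, forces in N, time in s.
With the tool pointing down it reaches from about 0.25 to 0.775 m from the base axis. Payload 4 kg.
Tool frame: the origin (TCP) lies at the very end of the fingers, on their centre line; the grasp point (between the pads) lies 19 mm behind it (robot.tcp_to_grasp is the distance from the TCP to the grasp point, in m); z points along the fingers, y is the line along which they close (so a half turn about z gives the same grasp; the last joint's range is limited). The gripper opens to 94 mm and grips with 3 to 60 N. Pads are 16 mm wide; open, the fingers measure 119 mm over their backs; the gripper's body (75 mm by 177 mm) begins 78 mm behind the grasp point.
Start: joints at [1.068, 0.087, 1.371, -0, 1.684, -0.103], TCP at [0.214, 0.507, 0.206] pointing down, gripper open.
Joint ranges: [-3.1, 3.1], [-0.76, 2.03], [0.27, 2.55], [-1.08, 4.22], [0.17, 2.65], [-2.57, 2.57]. Speed limits (rad/s): [2.79, 2.79, 3.14, 3.14, 3.14, 3.14].

## Interface

Orientations are given as [roll, pitch, yaw] about the fixed x, y, z axes, in that order (R = Rz(yaw) Ry(pitch) Rx(roll)).
In Python, from bench import robot, optics, workorder gives the robot as it stands (robot), with the cameras (optics) and the job (workorder).
- The arm moves only by the tool nudge_tcp, called after "Call:" as name(argument=value, ...) on one line, values as JSON. Schema: {"type":"object","properties":{"steps":{"type":"array","items":{"type":"number"},"minItems":5,"maxItems":100},"only":{"type":"string"},"quiet":{"type":"boolean"},"lines":{"type":"string"}},"required":["steps"],"additionalProperties":false}. steps is one flat list of numbers that holds 1 to 20 rows one after another, with no inner brackets; each row has 5 numbers: the finger opening in m, then dx, dy, dz in m, then a turn about the tool's z in rad; each row shifts and turns the commanded pose from where the row before left it, along the tool's axes as they then stand; what a row does not reach is not made up. A row lasts 1/12 s, in which the tool goes at most 0.0417 m and 0.125 rad, less where a joint would pass 70% of its speed; a pose out of reach is approached as far as the arm can. The fingers move at their own pace and stop on an object; the grip force is fixed at half the most. Time passes only in rows, so rows that do not move let the fingers close. The tool returns the time, the measured TCP pose, the force, the opening and the grip force at its end. only (a regular expression) keeps the lines of the reply that match it, lines (a string "A,B") keeps lines A to B, and quiet returns only ok. Input that does not fit is refused with a message, and nothing moves.
- robot.get_obs(): the state, without advancing time (a new reading comes with each control period).
- optics.snapshot(name): name is "side" or "top"; returns a dict with "color" (420x560x3 uint8, blue, green, red), "fx", "fy", "cx", "cy" (pixels), "k1" (the pictures are not rectified: a ray, as slopes to the right and down, at radius r is drawn at 1 + k1 r^2 times it, then the intrinsics apply), "extrinsics" (4x4, takes a point from world to camera coordinates). Camera axes: x right, y down, z forward; pixel columns grow to the right and rows downward; lengths in m; the calibration is good to about 2 mm. A picture is of the moment at which its call begins. There is no depth.
- workorder.close_job(): hands the job in; it is judged then, once.
The state is a dict: "time": time; "joint_positions": joint angles; "qvel": joint speeds; "joint_torque": joint torques, N m; "tool_pos": TCP position; "ee_rot": TCP orientation; "wrist_force": force on the tool from outside, world axes, zero at the start; "wrist_torque": the same for the moment, N m; "width": finger opening in m; "finger_force": force on a finger pad.
Only numpy, scipy, OpenCV 4.12 (cv2) and the standard library are available. Lean on these libraries where they do the work, as an engineer would, in place of code of your own. Each camera call takes 0.05 s, during which the arm holds its last target. There are 200 camera calls.

## Task

The red sugar tin in the breakfast rack is past its date: lift it out, set it down on the round cork mat and let go so that you can change your grip, then take it again and push it end-first through the orange sprung flap of the steel returns box until it drops inside and the flap swings shut behind it. Leave the other tins in the rack and everything else on the buffet where it is.

Things in the scene. Friction and masses are not known exactly. Their poses are not given: they have to be found in the camera images.
- red_tin: Closed red metal tin, a block 62 (its x) x 40 (its y) x 34 mm (z), about 160 g, full of sugar; origin at the centre of its underside. It starts in one of the four lanes of the rack, its long x axis along the lane. Both ends are alike.
- green_tin: Like the red tin but green; to be left alone.
- blue_tin: Like the red tin but blue; to be left alone.
- yellow_tin: Like the red tin but yellow; to be left alone.
- rack: Fixed wooden rack, 74 (x) x 196 (y) x 36 mm; origin at centre of underside. Four lanes along its x, 44 mm wide, centred at y -72, -24, 24, 72 mm, open at both ends. Floor 4 mm thick; dividers 52 mm long, 4 mm thick, tops 36 mm above the table. Dividers hide the tins' long sides (2 mm gaps): in the rack a tin can be gripped only by its two ends, 62 mm apart.
- mat: Fixed round cork mat on the table, 110 mm across, 4 mm thick; origin at the centre of its underside.
- returns_box: Fixed steel box, x -16 to 170, 124 wide (y), 164 mm high, walls 4 mm, roof over x > 0; origin on the table under the middle of its upper front face (x = 0). +x points inwards, the way a tin is pushed. Mouth in that face: 54 mm wide, z 100 to 158 mm. Inside, the floor lies at z = 4 mm and the drop begins at x = -12 mm: a tin pushed in until its tail is at the face has lost the sill and falls in.
- mouth (a point): Middle of the mouth's lower edge on the front face: x 0, y 0, z 100 mm of returns_box, same axes. Before it a level black sill, 124 mm wide, top at z = 100 mm, only 18 mm deep (x -30 to -12): too short for a tin to stand on before it has opened the flap, so hold the tin by its long sides near its tail while pushing, then finish with a push on the tail.
- flap (a joint): Orange flap, 51 wide x 55 mm long, closing the mouth; hinged along the mouth's top (z 158 mm, 4 mm behind the face), swings inwards and up. 0 = shut, grows as it opens (rad), stop at 1.5. A spring shuts it: 0.035 N m when shut plus 0.012 N m per rad; a tin's nose needs about 1 to 2 N to open it. It then rides on the tin's top. Flap and drop edge are slippery.
- jug: Steel and black vacuum jug, 120 mm across, 215 mm high; a bystander. Origin at the centre of its underside.
- cup: White mug, 80 mm across, 65 mm high; a bystander. Origin at the centre of its underside.
- bowl: Blue bowl, 130 mm across, 50 mm high; a bystander. Origin at the centre of its underside.
- jar: Amber jar with yellow cap, 70 mm across, 85 mm high; a bystander. Origin at the centre of its underside.

How it is judged:
By the outcome, as a careful person would: the job done as asked, in the order asked, and still so for the second after the job is handed in, with the robot touching nothing.
It also fails if it takes over 62 s, if anything falls off the work surface, if the arm or the gripper's body presses on something with over 40 N, if the wrist force passes 120 N, or if a joint passes its speed limit or range.

## Working session

There is one attempt and no reset: what is moved stays moved. The work goes in short steps, Python scripts to look and compute and a tool call to move; the robot and the scene stay as the last step left them, time stands still between calls to the robot, and variables do not carry over. Pictures are saved under pics/ and viewed, at most 10 in all, crops included, and the job is handed in when it is done.

```bash
ls; mkdir -p pics
```

Run:
```python
from bench import robot, optics, workorder
import cv2
for n in("top","side"):
    s=optics.snapshot(n); cv2.imwrite(f"pics/{n}0.png",s["color"])
    print(n,[s[k] for k in("fx","fy","cx","cy","k1")],s["extrinsics"].round(4).tolist())
o=robot.get_obs();print(o["time"],o["tool_pos"],o["ee_rot"],o["width"],robot.tcp_to_grasp)
```

```text
bench.py
pics
top [438.00238852975144, 438.00238852975144, 274.96163782066975, 204.93801199452747, -0.033106436370907155] [[-0.0276, -0.9996, 0.0013, 0.0559], [-0.9826, 0.0269, -0.1839, 0.6438], [0.1838, -0.0063, -0.9829, 1.163], [0.0, 0.0, 0.0, 1.0]]
side [414.2917452376777, 414.2917452376777, 283.21224053882463, 208.0718553228672, -0.02665968580585378] [[0.8929, -0.45, -0.0166, -0.5527], [-0.3295, -0.6277, -0.7052, 0.3101], [0.3069, 0.6352, -0.7088, 0.8882], [0.0, 0.0, 0.0, 1.0]]
0.1 [0.2138622  0.50620986 0.20445812] [-3.13969830e+00 -1.83929813e-04  2.74177791e+00] 0.09392690477553602 0.0188
```

View pics/top0.png

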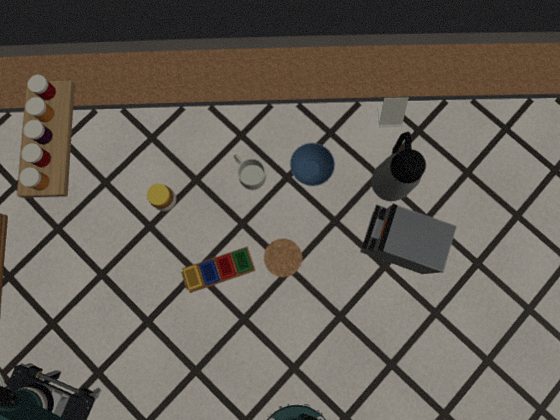

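View pics/side0.png

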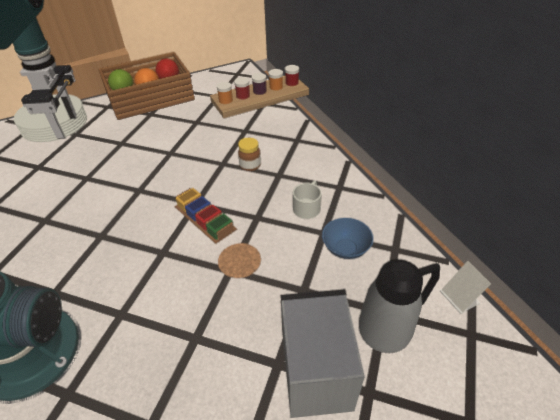

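The top view shows the rack, with the red tin at about (226,267), the mat at (283,257), and the box roof spanning about (383–455, 205–272), its mouth facing left (+y). The jug stands just beside the box. Next I'll measure these.

Create h.py:
```python
import numpy as np, cv2
from bench import robot, optics, workorder
def rays(s,px):
    K=np.array([[s["fx"],0,s["cx"]],[0,s["fy"],s["cy"]],[0,0,1]])
    n=cv2.undistortPoints(np.float64(px).reshape(-1,1,2),K,np.array([s["k1"],0,0,0.])).reshape(-1,2)
    E=s["extrinsics"];R=E[:3,:3]
    d=np.c_[n,np.ones(len(n))]@R
    return -R.T@E[:3,3],d
def plane(s,px,z):
    c,d=rays(s,px); return c+d*((z-c[2])/d[:,2])[:,None]
def proj(s,P):
    K=np.array([[s["fx"],0,s["cx"]],[0,s["fy"],s["cy"]],[0,0,1]]);E=s["extrinsics"]
    return cv2.projectPoints(np.float64(P).reshape(-1,1,3),cv2.Rodrigues(E[:3,:3])[0],E[:3,3],K,np.array([s["k1"],0,0,0.]))[0].reshape(-1,2)
def blob(s,lo,hi,box):
    h=cv2.cvtColor(s["color"],cv2.COLOR_BGR2HSV);m=cv2.inRange(h,np.array(lo),np.array(hi))
    k=np.zeros_like(m);x0,y0,x1,y1=box;k[y0:y1,x0:x1]=m[y0:y1,x0:x1]
    cs=cv2.findContours(k,cv2.RETR_EXTERNAL,cv2.CHAIN_APPROX_NONE)[0]
    return max(cs,key=cv2.contourArea)
```

Run:
```python
from h import *
import numpy as np
s=optics.snapshot("top");d=optics.snapshot("side")
for v,bx,bm in((s,(175,240,260,300),(255,230,310,285)),(d,(165,180,240,245),(212,238,268,283))):
    for n,lo,hi in(("red",(170,120,60),(180,255,255)),("red0",(0,170,60),(6,255,255)),("green",(45,100,30),(85,255,255)),("blue",(100,130,40),(125,255,255)),("yel",(20,130,90),(32,255,255))):
        try:c=blob(v,lo,hi,bx)
        except ValueError: print(n,"none");continue
        r=cv2.minAreaRect(c);print(n,cv2.contourArea(c),np.round(r[0],1),np.round(plane(v,[r[0]],.038),4), plane(v,cv2.boxPoints(r),.038)[:,:2].round(3).tolist())
    c=blob(v,(4,70,60),(20,200,255),bm);P=plane(v,c.reshape(-1,2),.004)[:,:2]
    (a,b),r=cv2.minEnclosingCircle(P.astype(np.float32));print("mat",a,b,r,cv2.contourArea(c))
A=cv2.resize(s["color"][190:290,350:470],None,fx=4,fy=4,interpolation=3)
B=cv2.resize(s["color"][240:300,170:320],None,fx=3.2,fy=3.2,interpolation=3)
C=np.zeros((600,480,3),np.uint8);C[:400]=A;C[400:592]=B
D=np.clip(C*1.8,0,255).astype(np.uint8)
cv2.imwrite("pics/crop.png",D)
cv2.imwrite("pics/crop2.png",np.clip(cv2.resize(d["color"][280:420,270:370],None,fx=4,fy=4,interpolation=3)*1.6,0,255))
```

```text
red 71.5 [225.9 266.1] [[0.4806 0.1787 0.038 ]] [[0.496, 0.209], [0.512, 0.191], [0.465, 0.149], [0.449, 0.167]]
red0 238.0 [225.3 266.1] [[0.4805 0.1804 0.038 ]] [[0.505, 0.21], [0.516, 0.169], [0.456, 0.152], [0.445, 0.191]]
green 273.5 [241.9 260.5] [[0.4946 0.1343 0.038 ]] [[0.518, 0.162], [0.529, 0.125], [0.471, 0.107], [0.46, 0.144]]
blue 279.0 [209.  271.9] [[0.4659 0.2258 0.038 ]] [[0.489, 0.255], [0.501, 0.216], [0.443, 0.197], [0.432, 0.235]]
yel 294.5 [192.1 277. ] [[0.4531 0.2723 0.038 ]] [[0.478, 0.301], [0.489, 0.262], [0.428, 0.244], [0.418, 0.282]]
mat 0.5026887655258179 0.02041958086192608 0.05589689686894417 1089.0
red 0.0 [196.  218.5] [[0.4454 0.1731 0.038 ]] [[0.445, 0.171], [0.445, 0.171], [0.446, 0.175], [0.446, 0.175]]
red0 49.0 [207.9 213.1] [[0.4806 0.1775 0.038 ]] [[0.449, 0.186], [0.51, 0.208], [0.513, 0.169], [0.452, 0.148]]
green 10.0 [212.4 228. ] [[0.4729 0.12   0.038 ]] [[0.458, 0.128], [0.466, 0.14], [0.488, 0.112], [0.479, 0.1]]
blue 2.0 [189.5 209. ] [[0.4409 0.2159 0.038 ]] [[0.438, 0.222], [0.44, 0.223], [0.443, 0.21], [0.442, 0.209]]
yel 0.0 [179. 196.] [[0.4303 0.28   0.038 ]] [[0.43, 0.28], [0.43, 0.28], [0.43, 0.28], [0.43, 0.28]]
mat 0.5039078593254089 0.017596954479813576 0.058012668043375015 1135.0[ WARN:0@1.816] global loadsave.cpp:1063 imwrite_ Unsupported depth image for selected encoder is fallbacked to CV_8U.
```

View pics/crop.png

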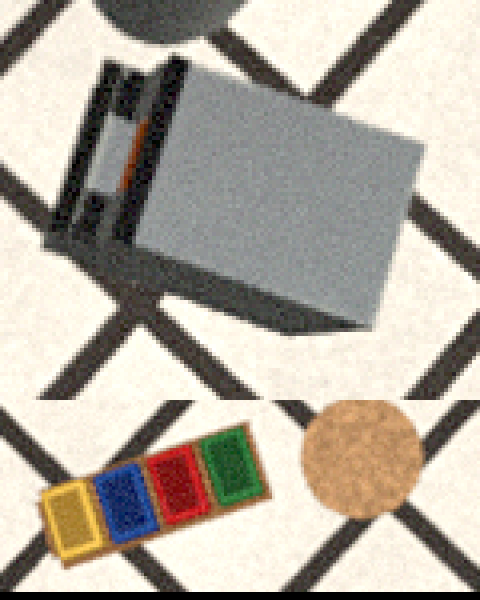

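View pics/crop2.png

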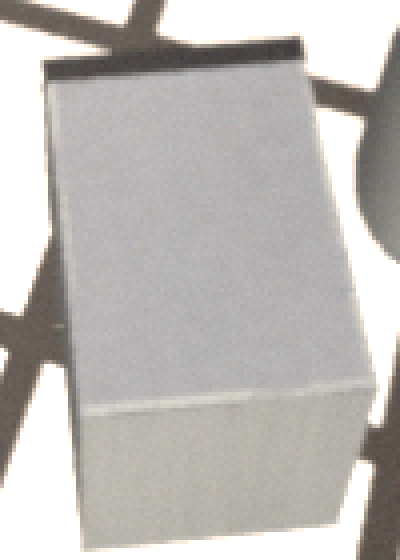

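The top crop shows the box roof with corners at (189,60), (425,145), (371,328) and (135,243) in crop pixels. There is a black strip in front of it, then the sill on the left at x≈45–110. The side crop shows the roof with back corners at (375,385) and (83,412). I'll compute the box frame from both views.

Run:
```python
from h import *
s=optics.snapshot("top");d=optics.snapshot("side")
t=lambda p,o:(np.array(p,float)+.5)/4-.5+o
T=plane(s,t([(168,55),(189,60),(425,145),(371,328),(135,243),(113,240)],(350,190)),.164)[:,:2]
S=plane(d,t([(43,62),(48,80),(83,412),(375,385),(308,62),(302,38)],(270,280)),.164)[:,:2]
L=plane(s,t([(106,60),(45,243)],(350,190)),.100)[:,:2]
print(T.round(4),S.round(4),L.round(4),sep="\n")
f=lambda P,a,b:np.linalg.norm(P[a]-P[b]).round(4)
print(f(T,1,2),f(T,4,3),f(T,2,3),f(T,1,4),f(S,1,2),f(S,4,3),f(S,2,3),f(S,0,5))
u=T[2]-T[1]+T[3]-T[4];w=S[3]-S[4]+S[2]-S[1];v=T[3]-T[2]+T[4]-T[1];z=S[3]-S[2]+S[5]-S[0]
l=L[1]-L[0]
print([np.degrees(np.arctan2(*q[::-1])).round(1) for q in(u,w,v,z,l)])
print("back mid",T[[2,3]].mean(0),S[[2,3]].mean(0),"sill mid",L.mean(0),"front",T[[0,5]].mean(0),S[[0,5]].mean(0))
```

```text
[[ 0.6215 -0.2595]
 [ 0.6179 -0.2727]
 [ 0.5589 -0.4194]
 [ 0.4451 -0.3737]
 [ 0.5023 -0.2296]
 [ 0.5046 -0.2159]]
[[ 0.5054 -0.2194]
 [ 0.5031 -0.2294]
 [ 0.4456 -0.3759]
 [ 0.5571 -0.4209]
 [ 0.6171 -0.2774]
 [ 0.6219 -0.2647]]
[[ 0.631  -0.235 ]
 [ 0.5088 -0.1858]]
0.1581 0.155 0.1226 0.1234 0.1574 0.1555 0.1202 0.1249
[np.float64(-111.8), np.float64(-112.0), np.float64(158.8), np.float64(-21.6), np.float64(158.1)]
back mid [ 0.50199745 -0.39655835] [ 0.50136221 -0.39838499] sill mid [ 0.56989792 -0.21039544] front [ 0.56305845 -0.23770931] [ 0.56362068 -0.2420407 ]
```

Add to h.py:
```python
from scipy.spatial.transform import Rotation as Ro
def go(p,yaw=None):
    o=robot.get_obs();R=Ro.from_euler('xyz',o["ee_rot"]).as_matrix();y=o["ee_rot"][2]
    print("t",round(o["time"],2),"tool-axes d",(R.T@(np.array(p)-o["tool_pos"])).round(4), "" if yaw is None else "turn %.4f"%(-((np.radians(yaw)-y+np.pi)%(2*np.pi)-np.pi)),"q",np.round(o["joint_positions"],2))
```

Run:
```python
from h import *
s=optics.snapshot("top");d=optics.snapshot("side")
print("jug lid top",plane(s,[(407,165)],.2),plane(d,[(400,278)],.2),"jug base low edge",plane(d,[(388,350)],0),plane(s,[(375,190),(390,200)],0))
```

```text
jug lid top [[ 0.71204482 -0.29600962  0.2       ]] [[ 0.70944596 -0.30991888  0.2       ]] jug base low edge [[ 0.69213475 -0.35065677  0.        ]] [[ 0.69308195 -0.25889837  0.        ]
 [ 0.6617985  -0.30111185  0.        ]]
```

Call:
nudge_tcp(steps=[0.094,0,0,0,0.125,0.094,0,0,0,0.125,0.094,0,0,0,0.125,0.094,0,0,0,0.125,0.094,0,0,0,0.125,0.094,0,0,0,0.125,0.094,0,0,0,0.125,0.094,0,0,0,0,0.094,0,0,0,0])

```text
time: 1.15
tool_pos: [0.2141, 0.5066, 0.2055]
ee_rot: [3.142, -0.0, 1.87]
wrist_force: [0.2, 0.7, -0.6]
width: 0.0941
finger_force: 0.0
```

```bash
python3 -c "
from h import *
go([.4806,.1795,.10],106.7)"
```

```text
t 1.15 tool-axes d [-0.3912  0.1582  0.1055] turn 0.0078 q [1.07 0.09 1.37 0.   1.68 0.77]
```

Call:
nudge_tcp(steps=[0.094,-0.0326,0.0132,0,0.008,0.094,-0.0326,0.0132,0,0,0.094,-0.0326,0.0132,0,0,0.094,-0.0326,0.0132,0,0,0.094,-0.0326,0.0132,0,0,0.094,-0.0326,0.0132,0.015,0,0.094,-0.0326,0.0132,0.015,0,0.094,-0.0326,0.0132,0.015,0,0.094,-0.0326,0.0132,0.02,0,0.094,-0.0326,0.0132,0.02,0,0.094,-0.0326,0.0132,0.02,0,0.094,-0.0326,0.0132,0,0,0.094,0,0,0,0,0.094,0,0,0,0,0.094,0,0,0,0])

```text
time: 2.4
tool_pos: [0.4773, 0.177, 0.1008]
ee_rot: [3.141, -0.001, 1.86]
wrist_force: [0.1, 0.0, 0.2]
width: 0.0941
finger_force: 0.0
```

Run:
```python
from h import *
go([.4806,.1795,.009],106.7)
```

```text
t 2.4 tool-axes d [0.0013 0.0038 0.0918] turn -0.0024 q [ 0.24  0.04  1.63  0.    1.47 -0.05]
```

Call:
nudge_tcp(steps=[0.094,0.0013,0.0038,0,0,0.094,0,0,0.03,0,0.094,0,0,0.03,0,0.094,0,0,0.018,0,0.094,0,0,0.008,0,0.094,0,0,0,0,0.094,0,0,0,0,0.094,0,0,0,0])

```text
time: 3.07
tool_pos: [0.4819, 0.18, 0.0164]
ee_rot: [3.138, 0.0, 1.86]
wrist_force: [0.1, -0.8, -0.2]
width: 0.0939
finger_force: 0.0
```

Run:
```python
from h import *
go([.4806,.1795,.009],106.7)
s=optics.snapshot("top");d=optics.snapshot("side")
a=cv2.resize(s["color"][220:320,160:290],None,fx=4,fy=4,interpolation=3)[:300];b=cv2.resize(d["color"][165:240,160:290],None,fx=4,fy=4,interpolation=3)
cv2.imwrite("pics/g1.png",np.clip(np.vstack([a,b])*1.6,0,255).astype(np.uint8))
```

```text
t 3.07 tool-axes d [-0.0001 -0.0014  0.0074] turn -0.0024 q [ 0.25  0.12  1.72  0.    1.3  -0.04]
```

View pics/g1.png

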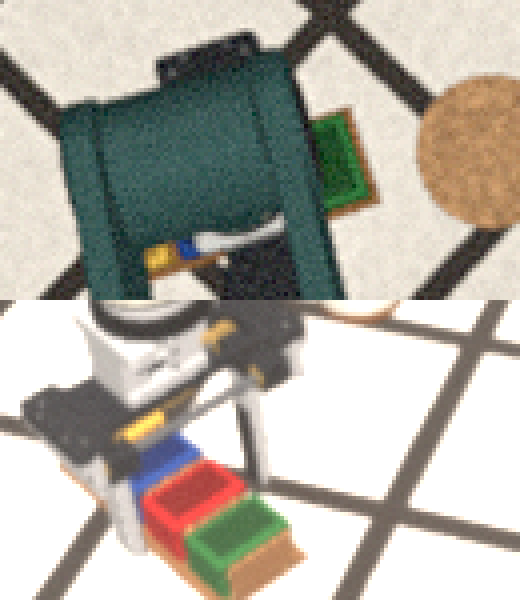

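The crops show the fingers straddling the red tin's two ends, with green and blue untouched. I'll descend, close and lift a little.

Call:
nudge_tcp(steps=[0.094,0,0,0.005,0,0.094,0,-0.001,0.0015,0,0.094,0,0,0,0,0.06,0,0,0,0,0.05,0,0,0,0,0.05,0,0,0,0,0.05,0,0,0,0,0.05,0,0,0,0,0.05,0,0,0,0,0.05,0,0,0,0])

```text
time: 4.0
tool_pos: [0.4799, 0.1788, 0.0081]
ee_rot: [3.141, 0.0, 1.859]
wrist_force: [1.0, -0.1, -0.5]
width: 0.0617
finger_force: 30.0
```

Call:
nudge_tcp(steps=[0.05,0,0,-0.015,0,0.05,0,0,-0.03,0,0.05,0,0,-0.03,0,0.05,0,0,-0.03,0,0.05,0,0,0,0,0.05,0,0,0,0])

```text
time: 4.5
tool_pos: [0.4808, 0.1791, 0.1148]
ee_rot: [3.137, 0.0, 1.859]
wrist_force: [-0.3, -0.2, -1.3]
width: 0.0619
finger_force: 30.0
```

Run:
```python
from h import *
go([.503,.019,.10],158.2)
```

```text
t 4.5 tool-axes d [-0.1598 -0.0243  0.0147] turn -0.9022 q [ 0.25  0.04  1.6   0.    1.5  -0.04]
```

Call:
nudge_tcp(steps=[0.05,-0.02,-0.003,0,0,0.05,-0.02,-0.003,0,0,0.05,-0.02,-0.003,0,0,0.05,-0.02,-0.003,0,0,0.05,-0.02,-0.003,0,0,0.05,-0.02,-0.003,0,0,0.05,-0.02,-0.003,0,0,0.05,-0.02,-0.003,0,0,0.05,0,0,0,-0.12,0.05,0,0,0,-0.12,0.05,0,0,0,-0.12,0.05,0,0,0,-0.12,0.05,0,0,0,-0.12,0.05,0,0,0,-0.12,0.05,0,0,0,-0.12,0.05,0,0,0,-0.062,0.05,0,0,0,0,0.05,0,0,0,0])

```text
time: 6.0
tool_pos: [0.5007, 0.0186, 0.1107]
ee_rot: [-3.14, -0.004, 2.759]
wrist_force: [-1.3, -0.3, -0.7]
width: 0.0614
finger_force: 30.0
```

Run:
```python
from h import *
go([.503,.019,.009],158.2)
```

```text
t 6.0 tool-axes d [-0.0024  0.0013  0.1017] turn -0.0021 q [-0.08  0.02  1.63  0.    1.5  -1.26]
```

Call:
nudge_tcp(steps=[0.05,-0.002,0,0.035,0,0.05,0,0,0.035,0,0.05,0,0,0.02,0,0.05,0,0,0.005,0,0.05,0,0,0,0,0.05,0,0,0,0,0.05,0,0,0,0])

```text
time: 6.58
tool_pos: [0.5055, 0.0177, 0.0199]
ee_rot: [3.14, 0.004, 2.76]
wrist_force: [-0.2, -0.1, -1.3]
width: 0.062
finger_force: 30.0
```

Run:
```python
from h import *
go([.503,.019,.009],158.2)
```

```text
t 6.58 tool-axes d [0.0029 0.0003 0.0109] turn -0.0007 q [-0.08  0.1   1.74  0.    1.3  -1.27]
```

Call:
nudge_tcp(steps=[0.05,0,0,0.004,0,0.05,0,0,0.003,0,0.05,0,0,0.002,0,0.05,0,0,0,0,0.05,0,0,0,0])

```text
time: 7.0
tool_pos: [0.5038, 0.0178, 0.009]
ee_rot: [3.142, -0.0, 2.761]
wrist_force: [-0.6, 0.1, -1.7]
width: 0.0617
finger_force: 30.0
```

Call:
nudge_tcp(steps=[0.05,0,0,0.001,0,0.05,0,0,0.001,0,0.05,0,0,0,0,0.05,0,0,0,0])

```text
time: 7.33
tool_pos: [0.5043, 0.0178, 0.0081]
ee_rot: [3.141, 0.001, 2.761]
wrist_force: [-2.8, -0.4, 5.9]
width: 0.0617
finger_force: 30.0
```

Contact with the mat. Next: release, retreat straight up, and turn a quarter.

Call:
nudge_tcp(steps=[0.094,0,0,0,0,0.094,0,0,0,0,0.094,0,0,0,0,0.094,0,0,0,0,0.094,0,0,0,0,0.094,0,0,-0.03,0,0.094,0,0,-0.04,0,0.094,0,0,-0.04,0,0.094,0,0,-0.04,0,0.094,0,0,0,0])

```text
time: 8.17
tool_pos: [0.5089, 0.0175, 0.1668]
ee_rot: [3.136, 0.017, 2.761]
wrist_force: [1.0, 0.4, 1.0]
width: 0.0942
finger_force: 0.0
```

Call:
nudge_tcp(steps=[0.094,0,0,0,0.12,0.094,0,0,0,0.12,0.094,0,0,0,0.12,0.094,0,0,0,0.12,0.094,0,0,0,0.12,0.094,0,0,0,0.12,0.094,0,0,0,0.12,0.094,0,0,0,0.12,0.094,0,0,0,0.12,0.094,0,0,0,0.12,0.094,0,0,0,0.12,0.094,0,0,0,0.12,0.094,0,0,0,0.12,0.094,0,0,0,0,0.094,0,0,0,0])

```text
time: 9.42
tool_pos: [0.5038, 0.0178, 0.1566]
ee_rot: [-3.141, 0.0, 1.204]
wrist_force: [-0.1, -0.2, -0.7]
width: 0.094
finger_force: 0.0
```

Run:
```python
from h import *
go([.504+.008,.0178+.0195,.1],68.2)
d=optics.snapshot("side");s=optics.snapshot("top")
c=blob(d,(0,150,50),(8,255,255),(200,220,290,290));r=cv2.minAreaRect(c)
print(cv2.contourArea(c),r)
a=cv2.resize(s["color"][200:300,220:350],None,fx=4,fy=4,interpolation=3)[:300];b=cv2.resize(d["color"][215:290,190:320],None,fx=4,fy=4,interpolation=3)
cv2.imwrite("pics/m1.png",np.clip(np.vstack([a,b])*1.6,0,255).astype(np.uint8))
```

```text
t 9.42 tool-axes d [0.0211 0.0006 0.0566] turn 0.0135 q [-0.08  0.    1.56  0.    1.58  0.29]
363.5 ((237.61993408203125, 255.51809692382812), (26.493789672851562, 15.934326171875), 87.27368927001953)
```

View pics/m1.png

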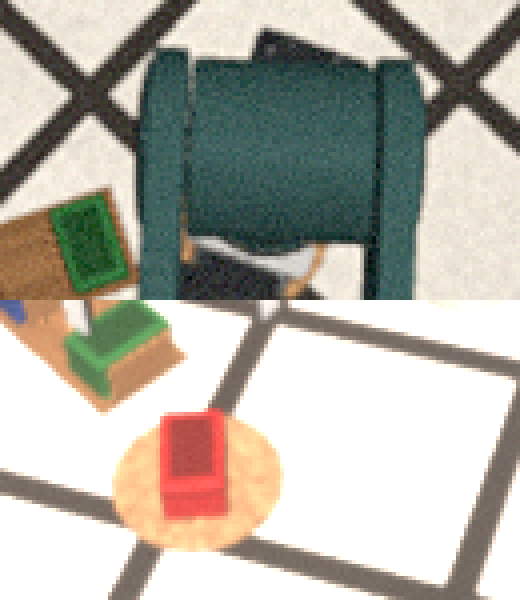

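The tin stands alone on the mat. Its top-face corners in the side crop are about (160,412), (225,408), (228,485) and (162,492). I'll turn those into a pose.

Run:
```python
from h import *
d=optics.snapshot("side")
p=(np.array([(160,412),(225,408),(228,487),(162,492)],float)-(0,300)+.5)/4-.5+(190,215)
P=plane(d,p,.038)[:,:2];print(P.round(4),P.mean(0));v=P[0]+P[1]-P[2]-P[3];print(np.degrees(np.arctan2(v[1],v[0])),np.linalg.norm(v)/2)
```

```text
[[ 0.4945  0.0527]
 [ 0.5323  0.0367]
 [ 0.5093 -0.0218]
 [ 0.4723 -0.0069]] [0.5021222  0.01517038]
69.03631442826472 0.06321674688118802
```

Call:
nudge_tcp(steps=[0.094,0.02,0.0005,0,0.0135,0.094,0,0,0.035,0,0.094,0,0,0.035,0,0.094,0,0,0.035,0,0.094,0,0,0.02,0,0.094,0,0,0.008,0,0.094,0,0,0,0,0.094,0,0,0,0,0.094,0,0,0,0])

```text
time: 10.32
tool_pos: [0.5134, 0.0362, 0.0262]
ee_rot: [3.138, -0.002, 1.188]
wrist_force: [-0.4, -0.2, 1.2]
width: 0.0938
finger_force: 0.0
```

Run:
```python
from h import *
go([.5108,.0358,.010],68.2)
```

```text
t 10.32 tool-axes d [-0.0014 -0.0024  0.0162] turn -0.0027 q [-0.04  0.11  1.71  0.    1.32  0.34]
```

Call:
nudge_tcp(steps=[0.094,0,-0.0015,0.01,0,0.094,0,0,0.004,0,0.094,0,0,0.0015,0,0.094,0,0,0,0,0.06,0,0,0,0,0.03,0,0,0,0,0.03,0,0,0,0,0.03,0,0,0,0,0.03,0,0,0,0,0.03,0,0,0,0,0.03,0,0,0,0,0.03,0,0,0,0])

```text
time: 11.32
tool_pos: [0.5102, 0.0368, 0.0085]
ee_rot: [3.142, -0.0, 1.187]
wrist_force: [0.2, 0.1, 0.1]
width: 0.0442
finger_force: 0.0
```

Call:
nudge_tcp(steps=[0.03,0,0,-0.02,0,0.03,0,0,-0.03,0,0.03,0,0,-0.03,0,0.03,0,0,-0.03,0,0.03,0,0,-0.03,0,0.03,0,0,-0.01,0,0.03,0,0,0,0,0.03,0,0,0,0])

```text
time: 11.98
tool_pos: [0.5099, 0.0368, 0.1575]
ee_rot: [-3.141, 0.0, 1.187]
wrist_force: [0.5, 0.7, -1.6]
width: 0.0394
finger_force: 29.8
```

Run:
```python
from h import *
u=np.array([np.cos(np.radians(-111.8)),np.sin(np.radians(-111.8))])
p=np.array([.564,-.24])-u*.120
go([*p,.16],68.2)
d=optics.snapshot("side")
cv2.imwrite("pics/l1.png",np.clip(cv2.resize(d["color"][130:290,170:330],None,fx=3.5,fy=3.5,interpolation=3)*1.6,0,255).astype(np.uint8))
```

```text
t 11.98 tool-axes d [-0.1165  0.1534 -0.0026] turn -0.0030 q [-0.04  0.02  1.54  0.    1.59  0.34]
```

View pics/l1.png

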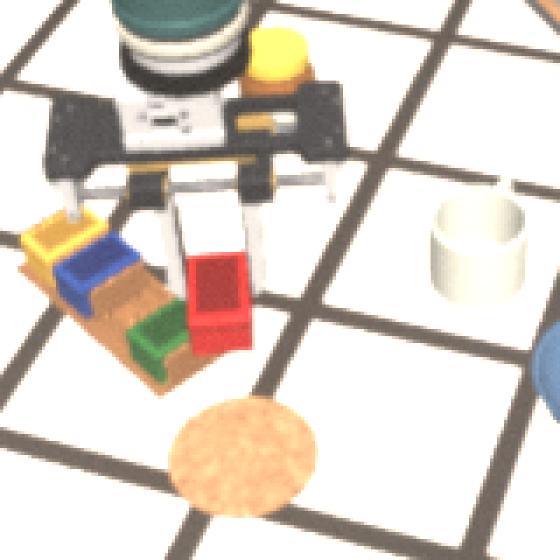

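The tin is held level by its long sides, and its nose bottom edge is at about (222,350) in the crop. The fingers were still closing when the lift began, so I'll measure how high the tin sits relative to the TCP.

Run:
```python
from h import *
d=optics.snapshot("side");q=lambda p:(np.array(p,float)+.5)/3.5-.5+(170,130)
g=np.array([.5099,.0368]);t=np.array([.371,.928]);l=np.array([.928,-.371])
o=robot.get_obs();print(o["tool_pos"])
# solve ray with plane containing tin axis (lateral=+-20): gives along-axis & z
for name,p,lat in(("botL",(192,352),-.02),("botR",(252,347),.02),("topL",(189,315),-.02),("topR",(250,311),.02),("rearR",(248,254),.02),("rearL",(189,257),-.02)):
    c,r=rays(d,[q(p)]);r=r[0];k=((g@l+lat)-c[:2]@l)/(r[:2]@l);X=c+k*r;print(name,"axial",((X[:2]-g)@t).round(4),"z",X[2].round(4))
for zz in (.1485,.1525,.1575): # predicted tin bottom heights
    print(zz,[ (proj(d,[[*(g+t*a+l*b),zz+h]])[0]-(170,130)+.5).round(1)*3.5 for a,b,h in((-.051,-.02,0),(-.051,.02,0),(-.051,-.02,.034),(.011,.02,.034))])
```

```text
[0.50867872 0.03686137 0.15551695]
botL axial -0.0439 z 0.1439
botR axial -0.0602 z 0.1623
topL axial -0.0282 z 0.1621
topR axial -0.039 z 0.1729
rearR axial 0.0055 z 0.1802
rearL axial 0.0193 z 0.168
0.1485 [array([191.45, 355.95]), array([254.1 , 351.05]), array([185.15, 319.55]), array([248.15, 246.05])]
0.1525 [array([190.75, 351.75]), array([253.75, 347.2 ]), array([184.45, 315.  ]), array([247.45, 241.85])]
0.1575 [array([189.7, 346.5]), array([253.05, 341.6 ]), array([183.4 , 309.75]), array([246.75, 236.25])]
```

Run:
```python
from h import *
d=optics.snapshot("side")["color"]
for c in (225,227,233,238,240): print(c,d[196:234,c,2].tolist())
c=blob(optics.snapshot("side"),(0,150,30),(8,255,255),(210,190,260,240));print(cv2.boundingRect(c),cv2.approxPolyDP(c,1.2,True).reshape(-1,2).tolist())
```

```text
225 [221, 219, 219, 220, 221, 219, 204, 177, 165, 150, 147, 147, 146, 144, 147, 148, 149, 150, 148, 149, 148, 148, 148, 151, 165, 180, 190, 176, 142, 135, 148, 148, 147, 145, 141, 134, 128, 121]
227 [221, 220, 219, 222, 220, 218, 199, 173, 151, 118, 111, 112, 112, 110, 109, 111, 110, 113, 110, 112, 112, 113, 111, 122, 151, 181, 187, 170, 143, 137, 147, 149, 149, 147, 148, 141, 129, 119]
233 [219, 221, 222, 223, 224, 222, 205, 169, 131, 113, 111, 109, 113, 110, 110, 111, 110, 112, 113, 111, 113, 111, 115, 137, 167, 190, 189, 151, 135, 138, 146, 148, 146, 146, 145, 146, 181, 218]
238 [201, 201, 205, 213, 215, 207, 181, 173, 169, 166, 165, 162, 161, 162, 162, 165, 162, 155, 154, 155, 154, 155, 159, 172, 184, 191, 175, 143, 137, 148, 149, 145, 146, 145, 159, 197, 222, 221]
240 [153, 149, 141, 138, 133, 128, 124, 121, 124, 123, 118, 121, 133, 147, 150, 149, 146, 148, 151, 153, 151, 150, 154, 155, 157, 159, 146, 131, 131, 144, 146, 146, 144, 144, 158, 192, 218, 221]
(223, 203, 18, 30) [[238, 203], [223, 205], [223, 223], [225, 232], [240, 229], [240, 211]]
```

Top edges suggest the tin's underside is about 12–13 mm below the TCP and level, which still leaves clearance in the mouth. Moving to the box front.

Call:
nudge_tcp(steps=[0.03,-0.0145,0.0192,0,0,0.03,-0.0145,0.0192,0,0,0.03,-0.0145,0.0192,0,0,0.03,-0.0145,0.0192,0,0,0.03,-0.0145,0.0192,0,0,0.03,-0.0145,0.0192,0,0,0.03,-0.0145,0.0192,0,0,0.03,-0.0145,0.0192,0,0,0.03,0,0,0.02,0,0.03,0,0,0.016,0,0.03,0,0,0,0,0.03,0,0,0,0,0.03,0,0,0,0])

```text
time: 13.27
tool_pos: [0.6092, -0.128, 0.1223]
ee_rot: [-3.141, -0.0, 1.188]
wrist_force: [0.2, -0.4, -1.4]
width: 0.0398
finger_force: 29.8
```

Run:
```python
from h import *
u=np.array([np.cos(np.radians(-111.8)),np.sin(np.radians(-111.8))])
for x in(-.12,-.012): go([*(np.array([.564,-.24])+u*x),.118],68.2)
s=optics.snapshot("top");d=optics.snapshot("side")
a=cv2.resize(s["color"][150:280,300:460],None,fx=3,fy=3,interpolation=3)[:300];b=cv2.resize(d["color"][180:300,250:410],None,fx=3,fy=3,interpolation=3)[:300]
a=cv2.resize(s["color"][150:250,300:460],None,fx=3,fy=3,interpolation=3);b=cv2.resize(d["color"][200:300,250:410],None,fx=3,fy=3,interpolation=3)
cv2.imwrite("pics/b1.png",np.clip(np.vstack([a,b])*1.7,0,255).astype(np.uint8))
```

```text
t 13.27 tool-axes d [-0.0008 -0.0004  0.0043] turn -0.0027 q [-0.3   0.28  1.32  0.    1.55  0.08]
t 13.27 tool-axes d [-1.088e-01 -1.000e-04  4.300e-03] turn -0.0027 q [-0.3   0.28  1.32  0.    1.55  0.08]
```

View pics/b1.png

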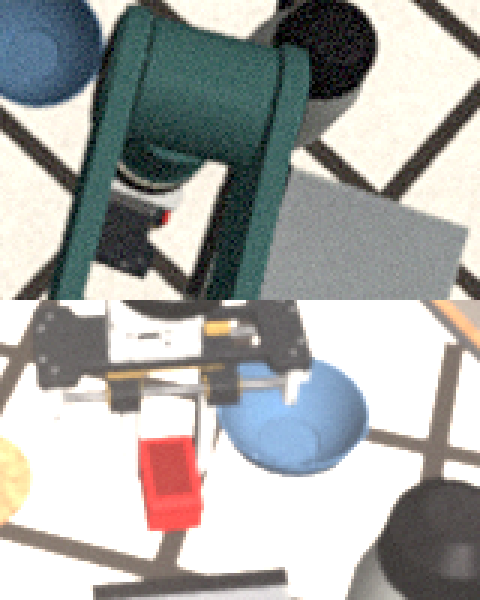

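The top crop shows the wrist beside the jug. The side crop shows the tin level (nose at about (173,520)) and in line with the box, with the jug well clear of the gripper. Pushing in.

Call:
nudge_tcp(steps=[0.03,-0.01,0,0.002,0,0.03,-0.015,0,0.002,0,0.03,-0.015,0,0,0,0.03,-0.01,0,0,0,0.03,-0.01,0,0,0,0.03,-0.01,0,0,0,0.03,0,0,0,0])

```text
time: 13.95
tool_pos: [0.5821, -0.1957, 0.1186]
ee_rot: [3.141, 0.001, 1.184]
wrist_force: [0.2, 0.4, -1.8]
width: 0.0397
finger_force: 29.8
```

Call:
nudge_tcp(steps=[0.03,-0.008,0,0,0,0.03,-0.008,0,0,0,0.03,-0.008,0,0,0,0.03,0,0,0,0])

```text
time: 14.28
tool_pos: [0.5734, -0.2166, 0.118]
ee_rot: [-3.141, 0.001, 1.186]
wrist_force: [0.2, 1.0, -3.4]
width: 0.0398
finger_force: 29.8
```

Run:
```python
from h import *
u=np.array([np.cos(np.radians(-111.8)),np.sin(np.radians(-111.8))])
go([*(np.array([.564,-.24])+u*-.012),.118],68.2);print(robot.get_obs()["wrist_force"],robot.get_obs()["finger_force"])
```

```text
t 14.28 tool-axes d [-0.0132  0.     -0.    ] turn -0.0040 q [-0.45  0.26  1.35 -0.    1.54 -0.07]
[ 0.18427054  0.9744396  -3.4308792 ] 29.8376727104187
```

Call:
nudge_tcp(steps=[0.03,-0.005,0,0,0,0.03,-0.004,0,0,0,0.03,0,0,0,0,0.03,0,0,0,0])

```text
time: 14.62
tool_pos: [0.5705, -0.2241, 0.1183]
ee_rot: [-3.141, 0.0, 1.187]
wrist_force: [0.3, 0.3, -2.9]
width: 0.0397
finger_force: 29.8
```

Run:
```python
from h import *
u=np.array([np.cos(np.radians(-111.8)),np.sin(np.radians(-111.8))])
go([*(np.array([.564,-.24])+u*-.012),.118],68.2);print(robot.get_obs()["wrist_force"])
s=optics.snapshot("top");d=optics.snapshot("side")
a=cv2.resize(s["color"][180:280,320:480],None,fx=3,fy=3,interpolation=3);b=cv2.resize(d["color"][220:320,250:410],None,fx=3,fy=3,interpolation=3)
cv2.imwrite("pics/b2.png",np.clip(np.vstack([a,b])*1.8,0,255).astype(np.uint8))
```

```text
t 14.62 tool-axes d [-0.0052 -0.0001  0.0003] turn -0.0034 q [-0.47  0.26  1.35 -0.    1.54 -0.08]
[ 0.34333394  0.30572239 -2.91929118]
```

View pics/b2.png

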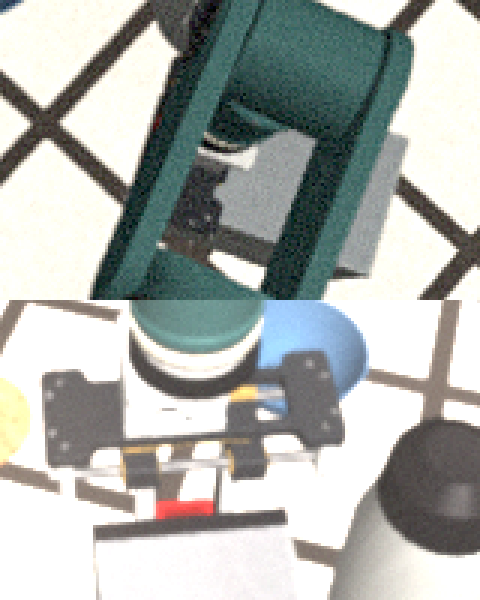

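The flap is open and the tin is centred between the box sides. I'll go a bit further, then release and back off.

Call:
nudge_tcp(steps=[0.03,-0.003,0,0,0,0.03,-0.002,0,0,0,0.03,0,0,0,0,0.03,0,0,0,0])

```text
time: 15.05
tool_pos: [0.5688, -0.2287, 0.1185]
ee_rot: [3.141, 0.0, 1.187]
wrist_force: [-0.1, 0.3, -3.1]
width: 0.04
finger_force: 29.8
```

Call:
nudge_tcp(steps=[0.06,0,0,0,0,0.06,0,0,0,0,0.06,0,0,0,0,0.06,0,0,0,0,0.06,0,0,0,0,0.06,0.02,0,0,0,0.06,0.02,0,0,0,0.02,0,0,0,0,0.0,0,0,0,0,0,0,0,0,0,0,0,0,0,0,0,0,0,0,0,0,0,0,0,0])

```text
time: 16.13
tool_pos: [0.5836, -0.192, 0.1185]
ee_rot: [3.142, 0.0, 1.186]
wrist_force: [-0.4, 0.2, 0.0]
width: 0.0235
finger_force: 0.0
```

Run:
```python
from h import *
u=np.array([np.cos(np.radians(-111.8)),np.sin(np.radians(-111.8))])
go([*(np.array([.564,-.24])+u*-.010),.108],68.2);print(robot.get_obs()["wrist_force"])
d=optics.snapshot("side")
for b in((0,150,40),(165,120,40)):
  try:
    c=blob(d,b,(b[0]+8,255,255),(280,270,350,310));print(cv2.contourArea(c),cv2.boundingRect(c))
  except ValueError:print("no red")
```

```text
t 16.13 tool-axes d [-0.0419 -0.0002  0.0105] turn -0.0040 q [-0.41  0.26  1.34 -0.    1.54 -0.03]
[-0.39869225  0.16126529  0.04264771]
no red
no red
```

Call:
nudge_tcp(steps=[0,0,0,0.010,0,0,0,0,0,0,0,0,0,0,0,0,-0.01,0,0,0,0,-0.01,0,0,0,0,-0.01,0,0,0,0,-0.006,0,0,0,0,-0.004,0,0,0,0,0,0,0,0,0,0,0,0,0,0,0,0,0,0])

```text
time: 17.1
tool_pos: [0.5689, -0.2283, 0.1085]
ee_rot: [3.141, -0.0, 1.187]
wrist_force: [-0.1, -0.6, 0.7]
width: 0.0005
finger_force: 0.0
```

Call:
nudge_tcp(steps=[0,0.02,0,0,0,0,0.03,0,0,0,0,0.03,0,0,0,0,0.03,0,-0.03,0,0,0.03,0,-0.03,0,0,0.03,0,0,0,0,0.03,0,0,0,0,0.03,0,0,0,0,0.03,0,0,0,0,0,0,0,0,0,0,0,0,0])

```text
time: 18.02
tool_pos: [0.6658, 0.0137, 0.167]
ee_rot: [-3.141, 0.0, 1.191]
wrist_force: [0.2, -0.7, -0.2]
width: 0.0007
finger_force: 0.0
```

Run:
```python
from h import *
s=optics.snapshot("top");d=optics.snapshot("side")
a=cv2.resize(s["color"][190:290,340:470],None,fx=4,fy=4,interpolation=3)[:330];b=cv2.resize(d["color"][160:400,150:450],None,fx=1.1,fy=1.1)
C=np.zeros((600,520,3),np.uint8);C[:330]=a;C[332:332+264,:330]=b
cv2.imwrite("pics/f1.png",np.clip(C*1.8,0,255).astype(np.uint8))
```

View pics/f1.png

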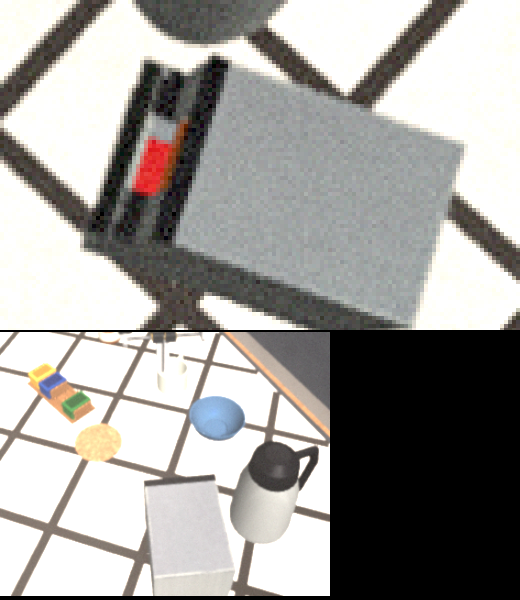

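The red tin shows at the mouth, at crop (133–172, 140–195), in front of part of the orange flap. I need its depth.

Run:
```python
from h import *
s=optics.snapshot("top")
u=np.array([np.cos(np.radians(-111.8)),np.sin(np.radians(-111.8))]);l=np.array([-u[1],u[0]])
red=blob(s,(0,150,30),(6,255,255),(360,215,400,250));org=blob(s,(7,150,30),(14,255,255),(360,205,400,250))
o=np.array([.564,-.24])
for n,c in(("red",red),("org",org)):
    a=cv2.approxPolyDP(c,1,True).reshape(-1,2);print(n,cv2.contourArea(c),a.tolist())
    for z in(.004,.038,.066,.1,.134):
        P=plane(s,a,z)[:,:2]-o;print(z,np.c_[P@u,P@l].round(3).tolist())
c,_=rays(s,[(0,0)]);print("cam",(c[:2]-o)@u,(c[:2]-o)@l,c[2])
for k in ((0,0,.158),(.004,-.025,.158),(.004,.025,.158),(.004,.025,.103),(.004,-.025,.103),(-.012,-.027,.1),(-.012,.027,.1),(-.03,.062,.1),(-.03,-.062,.1)):
    print(k,proj(s,[[*(o+u*k[0]+l*k[1]),k[2]]]).round(1))
np.set_printoptions(linewidth=200)
for r in range(216,248,2): print(r,[tuple(int(v) for v in q) for q in s["color"][r,368:392:2]])
```

```text
red 54.5 [[382, 226], [377, 225], [374, 234], [375, 238], [379, 237], [380, 233], [378, 232], [378, 230], [381, 230]]
0.004 [[0.021, 0.031], [0.006, 0.029], [0.006, 0.001], [0.012, -0.009], [0.022, -0.003], [0.022, 0.009], [0.015, 0.01], [0.014, 0.016], [0.022, 0.019]]
0.038 [[0.015, 0.024], [0.0, 0.021], [0.0, -0.006], [0.006, -0.016], [0.016, -0.009], [0.015, 0.003], [0.009, 0.003], [0.007, 0.009], [0.015, 0.012]]
0.066 [[0.009, 0.018], [-0.004, 0.015], [-0.005, -0.011], [0.001, -0.021], [0.011, -0.014], [0.01, -0.003], [0.004, -0.002], [0.002, 0.003], [0.01, 0.006]]
0.1 [[0.003, 0.01], [-0.01, 0.008], [-0.01, -0.018], [-0.005, -0.027], [0.005, -0.021], [0.004, -0.01], [-0.002, -0.009], [-0.004, -0.004], [0.004, -0.001]]
0.134 [[-0.003, 0.003], [-0.016, 0.001], [-0.016, -0.024], [-0.011, -0.033], [-0.002, -0.027], [-0.003, -0.016], [-0.008, -0.016], [-0.01, -0.011], [-0.002, -0.008]]
org 13.0 [[386, 221], [380, 236], [382, 235], [382, 230]]
0.004 [[0.027, 0.049], [0.024, 0.001], [0.029, 0.006], [0.024, 0.02]]
0.038 [[0.021, 0.041], [0.018, -0.005], [0.022, -0.001], [0.018, 0.013]]

[... 2708 characters left out ...]
1), (91, 92, 92)]
240 [(20, 20, 17), (52, 52, 52), (33, 32, 37), (19, 11, 13), (36, 38, 38), (50, 53, 53), (33, 35, 35), (11, 13, 19), (7, 5, 5), (63, 62, 61), (94, 93, 92), (89, 92, 89)]
242 [(33, 37, 32), (49, 49, 53), (9, 2, 12), (13, 25, 9), (42, 42, 43), (50, 49, 49), (9, 4, 12), (24, 30, 24), (13, 9, 16), (92, 89, 89), (93, 93, 91), (91, 91, 89)]
244 [(59, 64, 58), (36, 37, 36), (20, 26, 27), (26, 19, 17), (49, 53, 52), (49, 54, 54), (15, 11, 11), (15, 19, 18), (27, 33, 33), (97, 97, 92), (95, 97, 93), (94, 92, 94)]
246 [(47, 48, 45), (18, 17, 19), (14, 11, 16), (34, 34, 33), (42, 47, 47), (30, 31, 29), (21, 18, 23), (23, 24, 22), (62, 63, 63), (94, 96, 93), (95, 98, 95), (95, 94, 94)]
```

The red is bounded on its right by the shut flap's lower edge, whose predicted line runs from (378.6,238.3) to (384.3,220.8). Its width fits a 40 mm tin centred at z≈0.04–0.07, so it is inside the box and seen through the slot. The tail push met no resistance above the sill. Handing in.

```bash
python3 -c "
from bench import robot, optics, workorder
print(workorder.close_job())"
```

```text
the job is handed in; nothing more can be done
None
```

The red tin went from the rack to the mat, was regripped, and was pushed through the flap; the last pictures show it inside the returns box with the flap shut and nothing else visibly moved. I handed the job in after about 18 s of robot time, and the interface returned no verdict.

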